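# Hang the oak basket on the spring scale

## Robot

A 6-joint arm with a two-finger parallel gripper is mounted at the origin on the work surface. World frame = base frame: x ahead of the robot, y to its left, z up, the work surface at z = 0. Lengths are in m, angles in rad, forces in N, time in s.
With the tool pointing down it reaches from about 0.35 to 0.8 m from the base axis. Payload 7.3 kg.
Tool frame: the origin (TCP) lies between the finger pads; the fingertips stand 25 mm ahead of it and the grasp point (between the pads) lies 6 mm ahead of it (r.tip_extent is the distance from the TCP to the fingertips, in m); z points along the fingers, y is the direction in which the jaws open and shut (so a half turn about z gives the same grasp; the last joint's range is limited). The gripper opens to 85 mm and grips with 20 to 120 N. Pads are 22 mm wide; open, the fingers measure 114 mm over their backs; the gripper's body (76 mm by 85 mm) begins 54 mm behind the grasp point. The pads swing forward as they close: fully open they stand 13 mm farther back than shut.
Start: joints at [1.203, 0.342, 1.524, -0, 1.275, -0.146], TCP at [0.115, 0.512, 0.256] pointing down, gripper open.
Joint ranges: [-2.53, 2.53], [-0.77, 2.02], [0.04, 2.7], [-1, 4.14], [0.28, 2.66], [-3.11, 3.11]. Speed limits (rad/s): [2.57, 2.57, 3.14, 3.14, 3.14, 3.14].

## Interface

Orientations are given as a unit quaternion [x, y, z, w].
In Python, from workcell import r, command_gripper, optics gives the robot as it stands. The module is installed in compiled form; this text tells all that it offers. Calls block until the motion is done:
- r.reach(position, orientation): joint-space move of the TCP to a pose.
- r.move_straight(position, orientation=None, speed=0.15, max_force=None): straight line of the TCP; orientation=None keeps the orientation; speed is the mean speed in m/s. With max_force (N) it stops when the force on the tool has changed by that much, and returns True; else False.
- r.movej(angles): joint-space move.
- command_gripper(opening, force=None): finger opening in m; force is the grip in N (None keeps the last); returns when the fingers have stopped.
- r.hold(seconds).
- r.solve_ik(position, orientation): joint angles nearest the present ones, or None.
- r.read_state(): the state.
- optics.get_image(name): name is "side" or "top"; returns (picture, depth): 480x640x3 uint8, red, green, blue; 480x640 float32, m along the optical axis (not along the pixel's ray), 0 where there is no reading.
- optics.camera_model(name): a dict with "K" (3x3 intrinsics, pixels), "R" (3x3) and "t" (3): a world point X has camera coordinates R X + t. Camera axes: x right, y down, z forward; pixel columns grow to the right and rows downward; lengths in m; the calibration is good to about 2 mm. A picture is of the moment at which its call begins. camera_model takes no time and is no camera call.
A pose or a line that the arm cannot do raises r.PlanningError and nothing moves.
- r.finish_job(): hands the job in, once; it reports no verdict.
The state is a dict: "time_s": time; "joint_positions": joint angles; "dq": joint speeds; "tau": joint torques, N m; "eef_pos": TCP position; "eef_rot": TCP orientation; "contact_force": force on the tool from outside, world axes, zero at the start; "torque": the same for the moment, N m; "grip_width": finger opening in m.
Only numpy, scipy, OpenCV 4.12 (cv2) and the standard library are available. Lean on these libraries where they do the work, as an engineer would, in place of code of your own. Each camera call takes 0.05 s, during which the arm holds its last target.

## Task

Weigh the oak: take the steel basket by its handle and hang it, bar in both V notches, on the fork of the bench spring scale. Hold it and let the arm sink slowly under it (a few centimetres a second at most), never forcing the scale, and let go only when the arm carries the whole weight and stands still, so that it neither drops nor springs back; the basket must be left hanging level and quiet, with everything else on the bench undisturbed.

Things in the scene. Friction and masses are not known exactly. Their poses are not given: they have to be found in the camera images.
- bar (a point): Middle of the grip bar of the weighing basket: a level round steel bar, 10 dia., 112 long, 135 above the pail's underside; x runs along the bar, z up. It is carried by two 8 mm uprights 56 to either side of the middle, fixed to the pail's rim (a rigid stirrup handle); 70 of free height between rim and bar.
- basket_mid (a point): The same basket (loose), point on its upright axis 70 above its underside, 65 below the bar; axes as the bar's. A bright steel pail, 96 dia. at the foot, 110 at the rim, 65 high, part filled with oak cubes. Its weight is not known (that is to be weighed): 0.25 to 0.75 kg; it balances upright under its bar.
- seat (a point): Where the middle of the bar comes to lie on the scale's fork: midway between its two prongs, 7 above the bottoms of the V notches (90 deg, open upwards, 34 wide, lips 10 above this point). x across the prongs (lie of the hung bar), y from prong ends back towards the column, z up. Moves with the arm, stays level. Prongs 7 wide, 52 clear between; ends 21 ahead (-y), cross-piece 75 behind.
- scale: Bench spring scale, grey base 170 by 210, column about 300 high; origin on the table under the column, y away from the fork. A parallelogram arm with a steel fork at its end reaches out to -y; fork, unloaded, 265 above the table, free air below and ahead of it. The arm's knuckle, 83 and more behind the seat, stands up to 30 above it.
- beam (a joint): Angle q of the scale's sprung arm, rad: 0 at the upper stop (empty), grows as it sinks; lower stop 0.56. Links 220 long, so the seat runs on an arc: 220*(sin(0.25)-sin(0.25-q)) below and 220*(cos(0.25-q)-cos(0.25)) outward (-y) of its place at q=0. It begins to sink at about 1 N, then yields about 15 mm per N; basket hung: rest at 0.1 to 0.45 by weight. Lightly damped: bounces if dropped.
- bowl: Bystander: plain white plastic bowl without a handle, 120 wide, 60 high; origin under its centre. To be left alone.
- finings_jar: Bystander: small capped jar, 52 dia., 98 high, standing on a flat white pail lid; origin under its centre. To be left alone.
- dose_cup: Bystander: small white plastic cup, 72 dia., 52 high, on the same lid; origin under its centre. To be left alone.
- airlock: Bystander: black rubber bung with a clear airlock on it, 41 dia., 119 high, standing upright; origin under its centre. To be left alone.
- test_jar: Bystander: clear upright hydrometer test jar, foot 68 dia., tube 39 dia., 200 high; origin under its centre. To be left alone.
- syringe: Bystander: clear dosing syringe lying flat, about 147 long, 18 thick; origin under its barrel's middle, x towards the plunger. To be left alone.
Things that resemble listed ones, but are neither listed nor needed, are in the scene too. Of the things like the part that bears bar, leave any that is blue; of the rest the larger one is meant.

How it is judged:
By the outcome, as a careful person would: the job done as asked, in the order asked, and still so for the second after the job is handed in, with the robot touching nothing.
It also fails if it takes over 58 s, if anything falls off the work surface, if the arm or the gripper's body presses on something with over 40 N, if the wrist force passes 120 N, or if a joint passes its speed limit or range.

## Working session

There is one attempt and no reset: what is moved stays moved. The work goes in short steps, each a Python script; the robot and the scene stay as the last script left them, time stands still between calls to the robot, and variables do not carry over. Pictures are saved under pics/ and viewed, and the job is handed in when it is done.

```bash
mkdir -p pics; python3 - <<'E'
from workcell import r,optics
import cv2,numpy as np
for n in("side","top"):
    p,d=optics.get_image(n); cv2.imwrite(f"pics/{n}0.png",p[:,:,::-1]); np.savez(f"pics/{n}0.npz",p=p,d=d)
    m=optics.camera_model(n); print(n,m["K"],-np.array(m["R"]).T@m["t"],np.array(m["R"])[2])
s=r.read_state();print(s["time_s"],s["eef_pos"],s["eef_rot"],s["contact_force"],r.tip_extent)
E
```

```text
side [[503.5089747    0.         313.05784231]
 [  0.         503.5089747  239.0532739 ]
 [  0.           0.           1.        ]] [0.21383302 0.6647005  1.00639664] [ 0.28176186 -0.5737909  -0.76900862]
top [[524.91848627   0.         321.95729452]
 [  0.         524.91848627 245.80753927]
 [  0.           0.           1.        ]] [0.40072872 0.07706533 1.46268238] [ 0.08910422 -0.00130748 -0.99602145]
0.1 [0.11535703 0.51183258 0.2556841 ] [ 1.10680943e-01  9.93855736e-01 -6.85765395e-04 -1.88664274e-04] [ 0.01468965  0.22817897 -0.05034725] 0.025
```

View pics/side0.png

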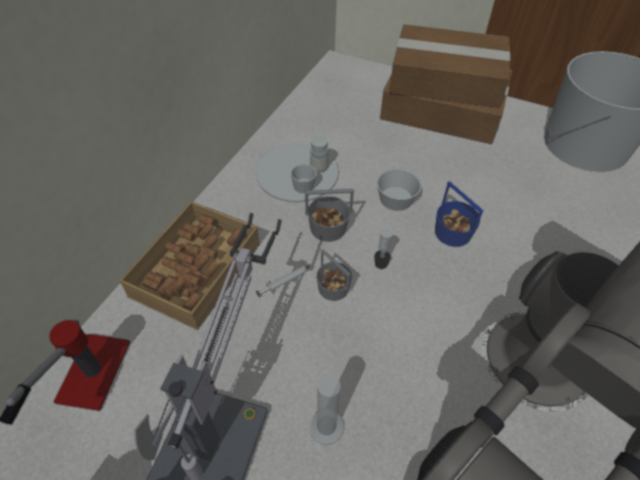

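View pics/top0.png

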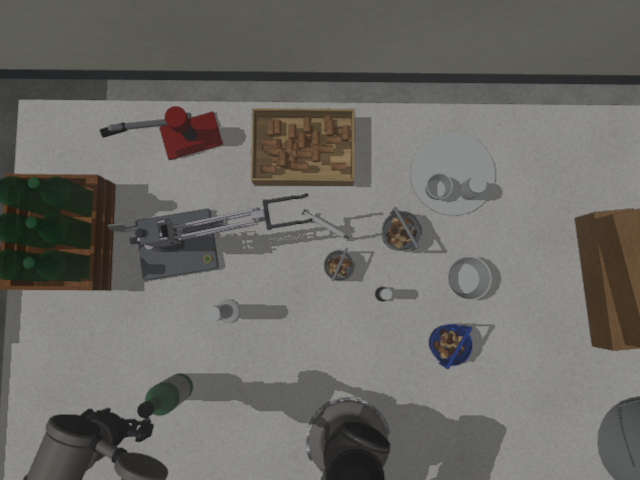

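Three baskets are in view. In the top picture they are a steel one at (402,231), a smaller steel one at (339,265) and a blue one at (451,345). In the side picture the same three are at (328,218), (334,281) and (457,222). The blue one is ruled out, and of the other two the larger is at top (402,231). I'll confirm that in a crop.

```bash
cat > h.py <<'E'
import numpy as np,cv2
from workcell import r,optics,command_gripper
def M(n):
    m=optics.camera_model(n); return np.array(m["K"]),np.array(m["R"]),np.array(m["t"])
def back(n,u,v,z):
    K,R,t=M(n); u,v,z=map(np.asarray,(u,v,z))
    c=np.stack([(u-K[0,2])/K[0,0]*z,(v-K[1,2])/K[1,1]*z,z],-1); return (c-t)@R
def atz(n,u,v,Z):
    K,R,t=M(n); o=-R.T@t; d=R.T@np.array([(u-K[0,2])/K[0,0],(v-K[1,2])/K[1,1],1]); return o+d*(Z-o[2])/d[2]
def proj(n,X):
    K,R,t=M(n); c=np.atleast_2d(X)@R.T+t; return np.stack([c[:,0]/c[:,2]*K[0,0]+K[0,2],c[:,1]/c[:,2]*K[1,1]+K[1,2]],-1)
def crop(p,x0,y0,w,h,s): return cv2.resize(p[y0:y0+h,x0:x0+w,::-1],None,fx=s,fy=s,interpolation=cv2.INTER_CUBIC)
E
python3 - <<'E'
from h import *
t=np.load("pics/top0.npz");s=np.load("pics/side0.npz")
cv2.imwrite("pics/c1.png",crop(t["p"],240,180,200,110,4))
cv2.imwrite("pics/c2.png",crop(s["p"],220,170,160,140,4))
for n,f in(("top",t),("side",s)):
    d=f["d"];v,u=np.nonzero(d>0);X=back(n,u,v,d[v,u]); f2=np.full(d.shape+(3,),np.nan);f2[v,u]=X;np.save(f"pics/{n}X.npy",f2)
T=np.load("pics/topX.npy")
# high points near basket & fork
for nm,(u0,u1,v0,v1),zl in(("bar",(375,435,195,260),(.11,.18)),("fork",(255,315,185,240),(.22,.32)),("small",(320,360,245,285),(.08,.18))):
    A=T[v0:v1,u0:u1];m=(A[...,2]>zl[0])&(A[...,2]<zl[1]);vv,uu=np.nonzero(m)
    print(nm,m.sum())
    P=A[m]; 
    for i in range(0,len(P),max(1,len(P)//25)): print(uu[i]+u0,vv[i]+v0,P[i].round(4))
E
```

```text
bar 193
393 207 [ 0.6207 -0.1053  0.1359]
392 209 [ 0.6182 -0.1049  0.1195]
393 210 [ 0.615  -0.107   0.1231]
396 211 [ 0.6101 -0.1126  0.1382]
395 213 [ 0.6053 -0.1103  0.136 ]
398 214 [ 0.602  -0.1172  0.1412]
397 216 [ 0.5977 -0.1155  0.1353]
400 217 [ 0.5947 -0.1226  0.1388]
399 219 [ 0.59   -0.1205  0.1357]
402 220 [ 0.587  -0.1277  0.1386]
401 222 [ 0.5815 -0.1248  0.1412]
404 223 [ 0.5795 -0.1329  0.1376]
403 225 [ 0.5742 -0.1301  0.1391]
406 226 [ 0.5716 -0.1377  0.1397]
405 228 [ 0.5669 -0.1356  0.1365]
408 229 [ 0.5639 -0.1426  0.14  ]
408 231 [ 0.5594 -0.1434  0.1352]
407 233 [ 0.554  -0.1405  0.1372]
410 234 [ 0.551  -0.1473  0.142 ]
409 236 [ 0.5467 -0.1461  0.1342]
412 237 [ 0.5442 -0.1535  0.135 ]
410 239 [ 0.5393 -0.1488  0.1327]
413 240 [ 0.5353 -0.154   0.1466]
412 242 [ 0.5311 -0.1529  0.1381]
415 243 [ 0.5291 -0.1614  0.1331]
414 245 [ 0.5237 -0.1584  0.1357]
416 246 [ 0.521  -0.163   0.1383]
418 247 [ 0.5184 -0.1678  0.1394]
fork 576
304 193 [0.6282 0.1178 0.2746]
306 195 [0.6241 0.1132 0.272 ]
280 197 [0.6184 0.1727 0.2745]
303 197 [0.6216 0.1205 0.2598]
295 198
[... 790 characters left out ...]
095 0.0126 0.1014]
342 253 [0.5039 0.0232 0.106 ]
342 254 [0.5013 0.0231 0.1059]
343 255 [0.4987 0.0205 0.1055]
343 256 [0.4959 0.0206 0.1083]
340 258 [0.491  0.0282 0.1035]
340 259 [0.4882 0.0283 0.1061]
340 260 [0.4858 0.0281 0.1031]
340 261 [0.4828 0.0284 0.1098]
341 262 [0.4807 0.0255 0.1026]
338 264 [0.4751 0.0334 0.108 ]
338 265 [0.4726 0.0334 0.1068]
339 266 [0.4702 0.0306 0.103 ]
339 267 [0.4675 0.0307 0.1058]
336 269 [0.4623 0.0384 0.1053]
336 270 [0.4597 0.0384 0.1056]
337 271 [0.457  0.0359 0.1088]
334 273 [0.4518 0.0436 0.1091]
334 274 [0.4492 0.0436 0.1087]
334 275 [0.4468 0.0434 0.1035]
335 276 [0.4441 0.0409 0.1081]
332 278 [0.4388 0.0487 0.1094]
332 279 [0.4364 0.0485 0.1028]
```

View pics/c1.png

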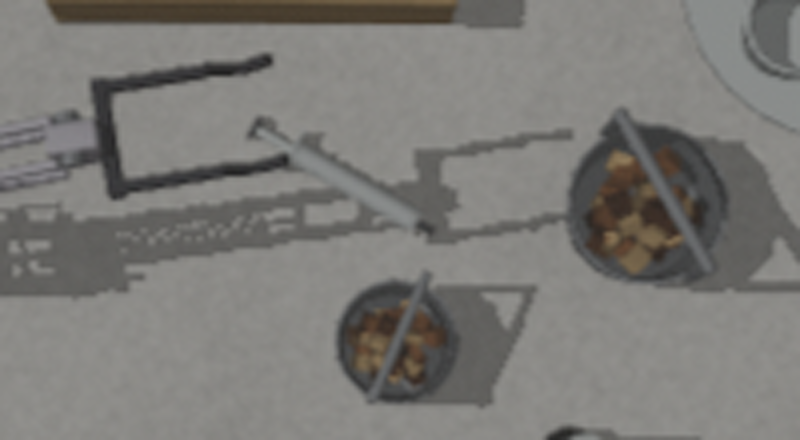

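View pics/c2.png

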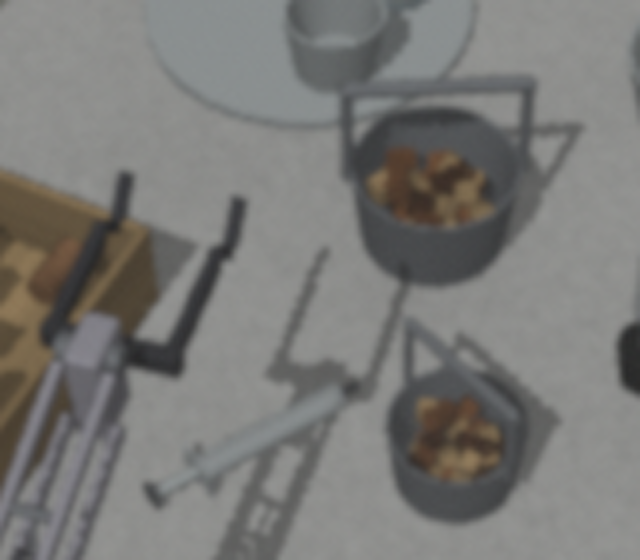

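The crop confirms it: the basket at top crop (660,190), bar from (620,110) to (710,270), is clearly the larger steel one, and the one at (398,340) is small. Next I'll fit the bar and the fork precisely.

```bash
python3 - <<'E'
from h import *
T=np.load("pics/topX.npy");S=np.load("pics/sideX.npy")
def pts(A,x,y,z):
    m=(A[...,0]>x[0])&(A[...,0]<x[1])&(A[...,1]>y[0])&(A[...,1]<y[1])&(A[...,2]>z[0])&(A[...,2]<z[1]);return A[m]
for nm,A in(("top",T),("side",S)):
    P=pts(A,(.5,.64),(-.19,-.08),(.128,.148))
    vx,vy,x0,y0=cv2.fitLine(P[:,:2].astype(np.float32),cv2.DIST_HUBER,0,.01,.001).ravel()
    a=(P[:,:2]-[x0,y0])@[vx,vy]; lo,hi=np.percentile(a,[0.5,99.5]); mid=np.array([x0,y0])+np.array([vx,vy])*(lo+hi)/2
    print(nm,"bar",len(P),np.degrees(np.arctan2(vy,vx)),mid,hi-lo,np.percentile(P[:,2],[5,50,95]))
    # rim
    Q=pts(A,(.48,.66),(-.23,-.05),(.055,.072)); 
    if len(Q)>5: print(" rim",cv2.minEnclosingCircle(Q[:,:2].astype(np.float32)),len(Q))
    # prongs: two lines
    P=pts(A,(.5,.68),(.09,.19),(.24,.30))
    for lab,m in(("hi",P[:,0]>.593),("lo",P[:,0]<=.593)):
        Q=P[m];vx,vy,x0,y0=cv2.fitLine(Q[:,:2].astype(np.float32),cv2.DIST_HUBER,0,.01,.001).ravel()
        if vy>0: vx,vy=-vx,-vy
        a=(Q[:,:2]-[x0,y0])@[vx,vy];e=np.array([x0,y0])+np.array([vx,vy])*a.max()
        print(" prong",lab,len(Q),(vx,vy),"end",e,"z by dist from end")
        for k in range(0,90,6):
            b=Q[(a.max()-a>=k/1e3)&(a.max()-a<(k+6)/1e3)]
            if len(b):print("  ",k,len(b),np.percentile(b[:,2],[10,50,90]).round(4),end=";")
        print()
    P=pts(A,(.5,.68),(.19,.22),(.24,.30));print(" cross",np.percentile(P,[2,50,98],axis=0).round(4))
E
```

```text
top bar 186 30.02143 [ 0.56876976 -0.13638071] 0.11825374047655712 [0.13361674 0.13815125 0.14361874]
 rim ((0.567523181438446, -0.13493970036506653), 0.05804518982768059) 200
 prong hi 131 (np.float32(0.18334647), np.float32(-0.9830484)) end [0.62641124 0.11052936] z by dist from end
   0 11 [0.2671 0.2699 0.2729];   6 9 [0.2625 0.2704 0.2725];   12 9 [0.2605 0.2614 0.2678];   18 7 [0.258  0.2608 0.262 ];   24 10 [0.2597 0.2637 0.2656];   30 12 [0.2657 0.2701 0.2734];   36 9 [0.2686 0.2718 0.2745];   42 11 [0.267  0.2715 0.2746];   48 9 [0.2703 0.2731 0.2762];   54 10 [0.2649 0.271  0.274 ];   60 10 [0.2708 0.2718 0.2748];   66 10 [0.2661 0.2721 0.2761];   72 11 [0.2675 0.2702 0.2752];   78 3 [0.271  0.272  0.2742];
 prong lo 144 (np.float32(0.18792781), np.float32(-0.98218286)) end [0.5684313  0.10070562] z by dist from end
   0 11 [0.2702 0.2725 0.2759];   6 8 [0.2629 0.2679 0.2702];   12 9 [0.2592 0.2619 0.2654];   18 9 [0.2562 0.258  0.2597];   24 10 [0.2586 0.2629 0.2666];   30 11 [0.2671 0.2691 0.2699];   36 8 [0.2677 0.2729 0.2752];   42 11 [0.265  0.2736 0.2771];   48 8 [0.2
[... 985 characters left out ...]
49];   78 4 [0.2651 0.2692 0.2724];
 prong lo 186 (np.float32(0.18490718), np.float32(-0.982756)) end [0.56201874 0.10284885] z by dist from end
   0 17 [0.2672 0.2708 0.2749];   6 18 [0.26   0.2661 0.2688];   12 16 [0.2577 0.2608 0.2646];   18 4 [0.2566 0.26   0.2629];   24 5 [0.2618 0.2652 0.2703];   30 8 [0.2677 0.2713 0.2739];   36 14 [0.2682 0.2725 0.2739];   42 12 [0.2665 0.2723 0.2738];   48 14 [0.2664 0.2727 0.2741];   54 13 [0.2652 0.2715 0.2733];   60 12 [0.2677 0.2722 0.2738];   66 16 [0.267  0.2723 0.2741];   72 12 [0.2646 0.2716 0.274 ];   78 15 [0.2653 0.2722 0.2738];   84 10 [0.268  0.2727 0.274 ];
 cross [[0.5408 0.1915 0.2473]
 [0.5644 0.2051 0.2717]
 [0.6079 0.2191 0.2959]]
```

```bash
cat >> h.py <<'E'
from scipy.spatial.transform import Rotation as Ro
def Q(deg): return (Ro.from_euler('z',deg,degrees=True)*Ro.from_euler('x',180,degrees=True)).as_quat()
BAR=np.array([.5657,-.136,.135]); SEAT=np.array([.5905,.127,.265]); OUT=np.array([.1855,-.9826,0]); G=np.array([0,0,.006])
def st(m=""):
    s=r.read_state();print(m,round(s["time_s"],2),np.round(s["eef_pos"],4),"F",np.round(s["contact_force"],2),"T",np.round(s["torque"],2),"w",round(s["grip_width"],4));return s
def shot(tag,crops):
    for n,c in crops.items():
        p,d=optics.get_image(n); np.savez(f"pics/{n}{tag}.npz",p=p,d=d); cv2.imwrite(f"pics/{n}{tag}.png",crop(p,*c))
E
python3 - <<'E'
from h import *
p=r.read_state()["eef_pos"]
r.move_straight([p[0]+.05,p[1]-.05,.45],speed=.3); st()
r.reach(BAR+G+[0,0,.30],Q(210)); st()
r.move_straight(BAR+G+[0,0,.07],Q(210),speed=.25); st()
shot("1",{"top":(340,170,150,120,5),"side":(260,150,150,120,5)})
E
```

```text
0.93 [0.1651 0.4617 0.4485] F [ 0.06 -1.08  0.12] T [-0.03 -0.05  0.03] w 0.0852
 3.48 [ 0.5658 -0.1352  0.4411] F [-0.29 -0.94  0.46] T [ 0.    0.02 -0.03] w 0.0853
 4.55 [ 0.5664 -0.1361  0.2124] F [ 0.09 -0.15 -0.26] T [0.02 0.01 0.03] w 0.0857
```

View pics/top1.png

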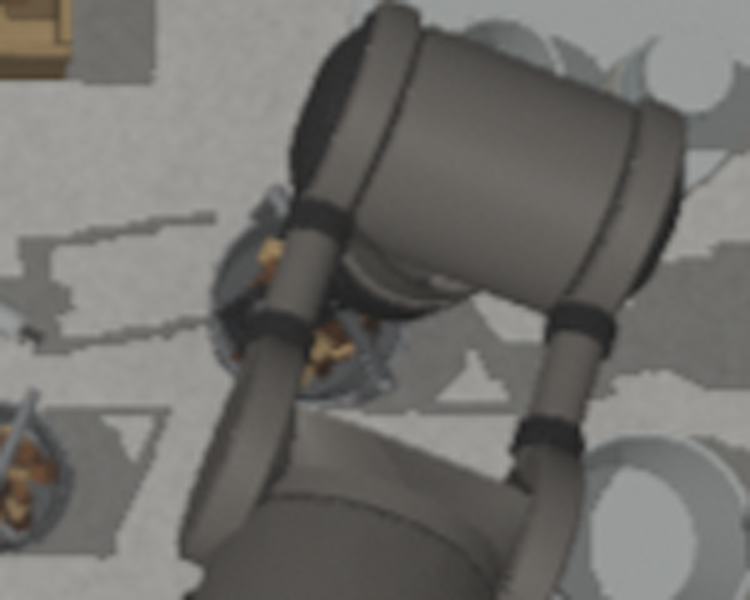

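View pics/side1.png

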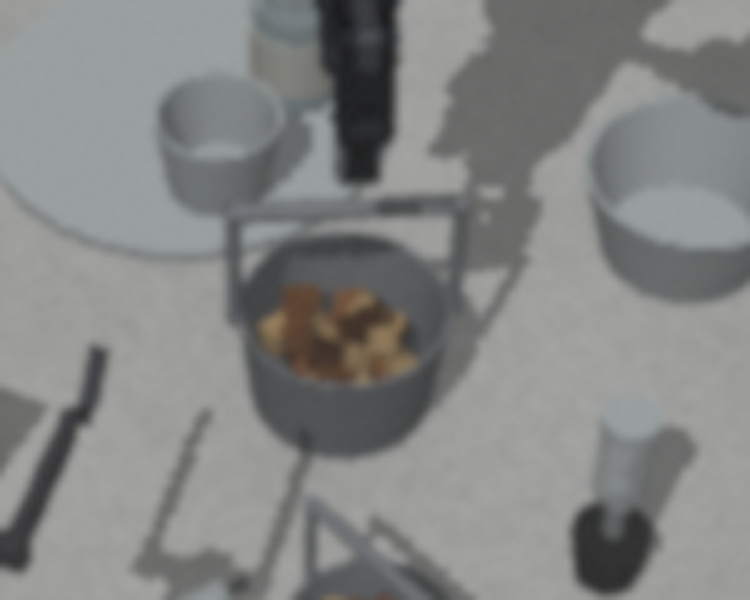

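In the side crop the fingers are edge-on at (360,170), directly above the bar's middle at (348,208). They are clear of the cup and the jar, so I'm going down.

```bash
cat >> h.py <<'E'
def favg(n=10,dt=.03):
    L=[]
    for _ in range(n): r.hold(dt); s=r.read_state(); L.append(np.r_[s["contact_force"],s["torque"]])
    return np.mean(L,0).round(3)
E
python3 - <<'E'
from h import *
print(r.move_straight(BAR+G,Q(210),speed=.1,max_force=8)); st()
r.hold(.1);print(favg())
command_gripper(0.0,40); st("closed"); print(favg(5))
r.move_straight(BAR+G+[0,0,.01],Q(210),speed=.03); st()
r.move_straight(BAR+G+[0,0,.175],Q(210),speed=.12); st()
r.hold(.2);print(favg()); st()
shot("2",{"side":(240,100,180,150,4)})
E
```

```text
False
 5.5 [ 0.5661 -0.1362  0.1416] F [-0.08 -0.56 -0.32] T [0.01 0.   0.02] w 0.0855
[-0.207  0.072  0.095 -0.014  0.006 -0.009]
closed 6.62 [ 0.566  -0.1364  0.1412] F [ 1.15 -1.95  0.4 ] T [-0.3  -0.19 -0.02] w 0.0085
[ 1.023 -2.403  0.093 -0.377 -0.214 -0.006]
 7.28 [ 0.5654 -0.1357  0.1507] F [ 0.03  0.51 -6.58] T [0.02 0.03 0.01] w 0.0083
 8.8 [ 0.5654 -0.1359  0.3151] F [ 0.3   0.23 -6.55] T [ 0.01 -0.04  0.01] w 0.0086
[ 3.600e-02  1.650e-01 -6.756e+00  1.300e-02 -5.000e-03  2.800e-02]
 9.33 [ 0.5657 -0.136   0.316 ] F [-0.26  0.19 -6.98] T [-0.01 -0.01  0.04] w 0.0082
```

View pics/side2.png

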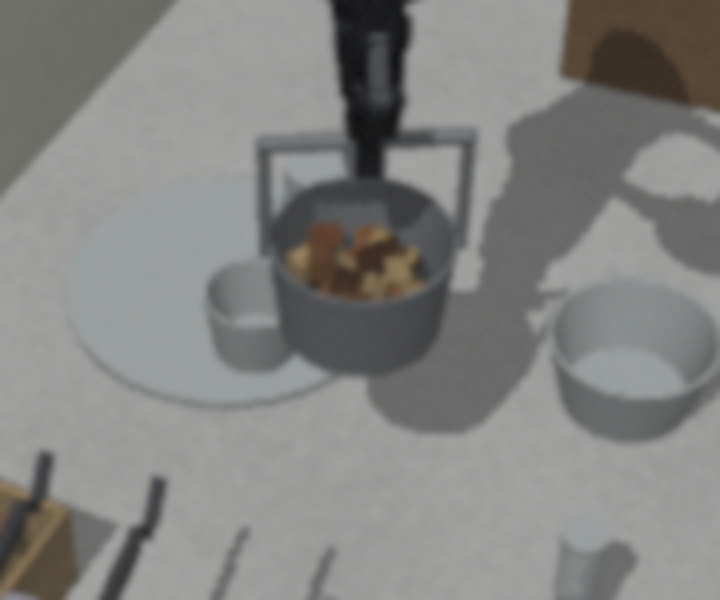

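The basket is held level at side crop (365,250) and weighs about 6.8 N. I'm carrying it to the fork.

```bash
python3 - <<'E'
from h import *
q=Q(190.7)
r.move_straight(SEAT+OUT*.13+G+[0,0,.04],q,speed=.12); st()
r.move_straight(SEAT+G+[0,0,.035],q,speed=.09); st()
r.hold(.2); print(favg())
shot("3",{"side":(200,150,160,130,5),"top":(220,160,160,130,5)})
E
```

```text
10.73 [ 0.6145 -0.0012  0.311 ] F [-0.44 -0.15 -6.45] T [-0.08  0.02  0.05] w 0.0085
 12.32 [0.5906 0.1264 0.306 ] F [-0.54 -0.48 -7.9 ] T [ 0.02 -0.02  0.01] w 0.0082
[ 1.050e-01  1.630e-01 -6.673e+00  7.000e-03 -2.000e-03  1.400e-02]
```

View pics/side3.png

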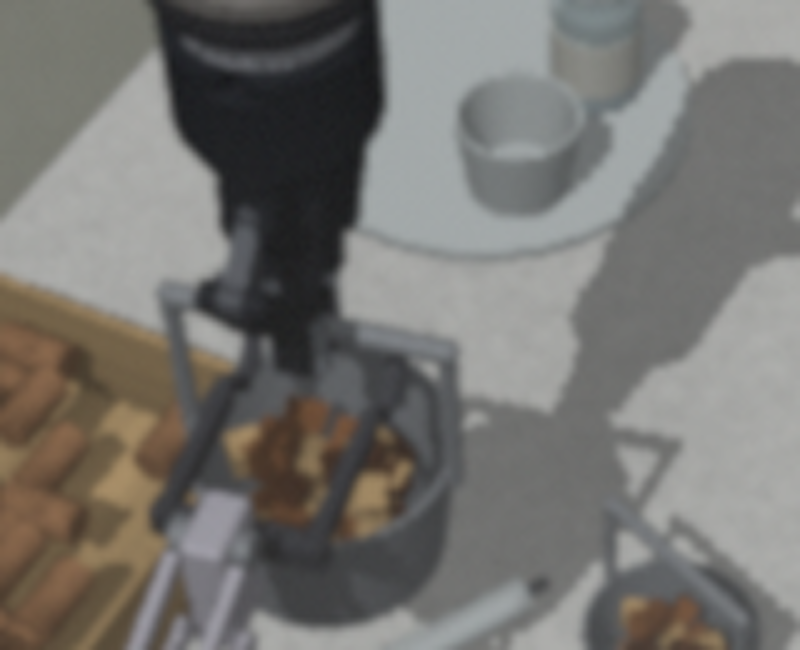

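View pics/top3.png

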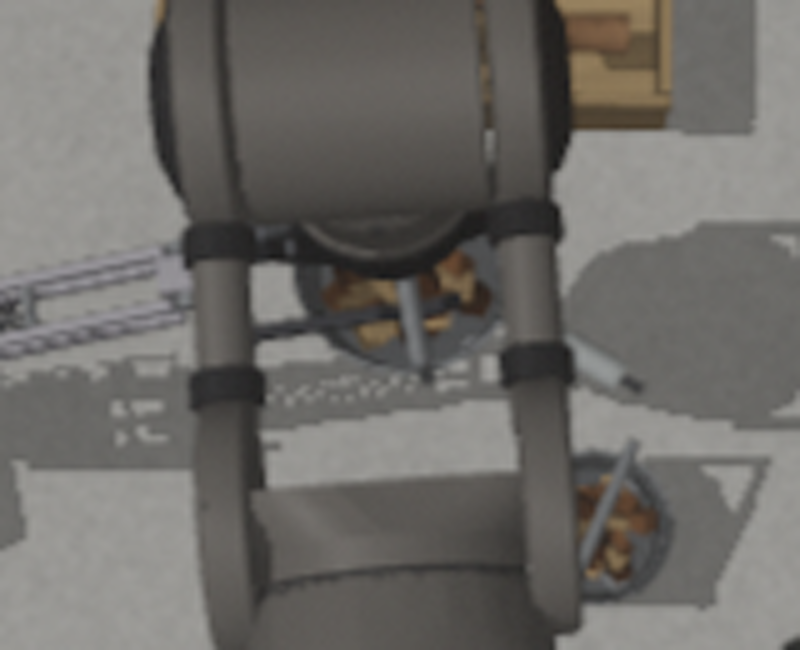

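The bar is above the notches, with the prongs between the uprights on both sides. I'll check the relative offsets from the depth before lowering.

```bash
python3 - <<'E'
from h import *
ex=np.array([.9826,.1855]); ey=-OUT[:2]
for n in("side","top"):
    f=np.load(f"pics/{n}3.npz");d=f["d"];v,u=np.nonzero(d>0);X=back(n,u,v,d[v,u])
    L=np.c_[(X[:,:2]-SEAT[:2])@ex,(X[:,:2]-SEAT[:2])@ey,X[:,2]-.265]*1e3
    m=(abs(L[:,0])<75)&(abs(L[:,1])<25)&(L[:,2]>25)&(L[:,2]<45)&(abs(L[:,0])>30)
    for s in(-1,1):
        B=L[m&(L[:,0]*s>0)]
        if len(B)>3:print(n,"bar",s,len(B),np.percentile(B,[2,50,98],axis=0).round(1).tolist())
    m=(abs(L[:,0])<45)&(L[:,1]>-40)&(L[:,1]<70)&(L[:,2]>-12)&(L[:,2]<14)
    for s in(-1,1):
        B=L[m&(L[:,0]*s>20)]
        if len(B)>3:print(n,"prong",s,len(B),np.percentile(B,[2,50,98],axis=0).round(1).tolist(), "notch y",np.median(B[(B[:,2]<-4)][:,1]) if (B[:,2]<-4).any() else None)
E
```

```text
side bar -1 101 [[-62.5, -2.0, 26.4], [-49.3, 3.7, 38.4], [-31.0, 6.8, 41.8]]
side bar 1 46 [[41.3, -2.1, 25.9], [49.8, 3.4, 37.0], [56.5, 6.5, 41.1]]
side prong -1 180 [[-35.2, -16.0, -6.7], [-32.6, 30.2, 6.1], [-27.8, 68.9, 9.8]] notch y -3.4590966741495324
side prong 1 178 [[23.5, -12.1, -7.6], [25.8, 31.8, 5.9], [31.4, 68.1, 9.8]] notch y -3.7746454060904924
top bar -1 56 [[-57.7, -3.8, 33.7], [-45.1, 0.8, 38.9], [-31.5, 5.4, 42.5]]
top prong -1 131 [[-29.8, -20.1, -5.4], [-26.7, 29.6, 6.2], [-22.4, 68.6, 11.7]] notch y 33.35386361365576
```

Offsets agree to about 2 mm. Now lowering slowly and watching the force.

```bash
cat >> h.py <<'E'
def arc(drop): # outward offset (m) for a given drop
    q=.25-np.arcsin(np.sin(.25)-drop/.22); return .22*(np.cos(.25-q)-np.cos(.25))
def tgt(drop,dy=0): return SEAT+G+OUT*(arc(max(drop,0))-dy)-[0,0,drop]
EX=np.array([.9826,.1855,0])
def rep(lab,dy):
    f=favg(6,.025); s=r.read_state(); print(lab,"dy",dy,"t",round(s["time_s"],2),"Fx' %.2f Fy' %.2f Fz %.2f"%(f[:3]@EX,-f[:3]@OUT,f[2]),"T",f[3:],np.round(s["eef_pos"],4)); return f
E
python3 - <<'E'
from h import *
q=Q(190.7)
r.move_straight(tgt(-.008),q,speed=.04); rep(-8,0)
for d in(-.003,0,.003,.008,.014):
    r.move_straight(tgt(d),q,speed=.015); f=rep(d*1e3,0)
shot("4",{"side":(200,150,160,130,5)})
E
```

```text
-8 dy 0 t 13.93 Fx' 0.42 Fy' 0.03 Fz -6.76 T [ 0.041  0.002 -0.004] [0.5907 0.127  0.2794]
-3.0 dy 0 t 14.57 Fx' -0.21 Fy' 0.02 Fz -6.70 T [ 0.016 -0.004 -0.001] [0.5905 0.127  0.2741]
0.0 dy 0 t 15.07 Fx' 0.33 Fy' -1.94 Fz -5.08 T [-0.292 -0.116 -0.043] [0.5907 0.1268 0.2712]
3.0 dy 0 t 15.57 Fx' 0.51 Fy' -3.27 Fz -4.39 T [-0.47  -0.232 -0.059] [0.5908 0.1261 0.2681]
8.0 dy 0 t 16.22 Fx' 0.82 Fy' -4.07 Fz -3.89 T [-0.585 -0.286 -0.063] [0.5909 0.1251 0.2631]
14.0 dy 0 t 16.93 Fx' 0.83 Fy' -4.65 Fz -4.05 T [-0.667 -0.313 -0.065] [0.5911 0.124  0.2571]
```

View pics/side4.png

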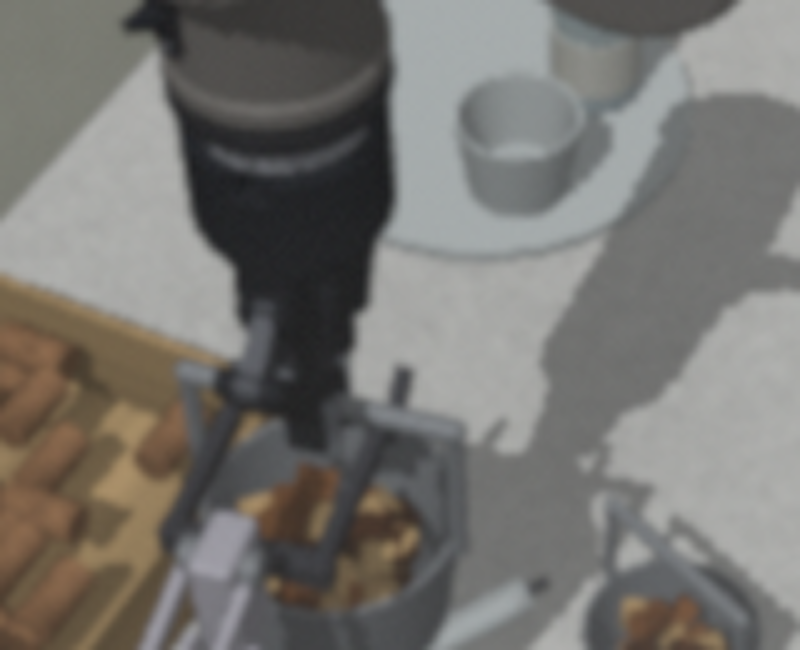

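The bar is in both notches. The outward force of −4.6 N shows it bearing on the back faces, so I'm shifting it outward in small steps.

```bash
python3 - <<'E'
from h import *
q=Q(190.7); dy=0
for i in range(6):
    dy-=.001
    r.move_straight(tgt(.014,dy),q,speed=.01); f=rep(14,dy)
    if -f[:3]@OUT>-.7: break
E
```

```text
14 dy -0.001 t 17.38 Fx' 0.23 Fy' -1.42 Fz -4.31 T [-0.124 -0.151 -0.044] [0.5911 0.1234 0.2569]
14 dy -0.002 t 17.77 Fx' -0.33 Fy' -0.59 Fz -4.57 T [-0.087 -0.023 -0.017] [0.5913 0.122  0.2569]
```

```bash
python3 - <<'E'
from h import *
q=Q(190.7); dy=-.002; d=.014
while d<.075:
    d+=.012
    r.move_straight(tgt(d,dy),q,speed=.02); f=rep(round(d*1e3),dy); fy=-f[:3]@OUT
    if abs(fy)>.6: dy+=float(np.clip(fy*.0004,-.001,.001))
    if abs(f[:3]@OUT)>6: break
    if f[2]>-.9: break
print(d,dy)
E
```

```text
26 dy -0.002 t 18.68 Fx' -0.67 Fy' -1.33 Fz -4.04 T [-0.179  0.015 -0.022] [0.5918 0.1201 0.2451]
38 dy -0.00253118 t 19.59 Fx' -0.08 Fy' 1.37 Fz -3.40 T [ 0.205  0.031 -0.099] [0.5921 0.1186 0.2332]
50 dy -0.0019823264800000002 t 20.49 Fx' 0.06 Fy' -1.63 Fz -2.11 T [-0.276 -0.056 -0.077] [0.5922 0.1181 0.2211]
62 dy -0.0026335790400000003 t 21.39 Fx' 0.19 Fy' 0.48 Fz -1.88 T [ 0.071 -0.005 -0.088] [0.5922 0.118  0.2091]
74 dy -0.0026335790400000003 t 22.29 Fx' 0.23 Fy' 1.50 Fz -0.62 T [ 0.274  0.022 -0.136] [0.5921 0.1186 0.1972]
0.074 -0.00203370156
```

```bash
python3 - <<'E'
from h import *
q=Q(190.7); dy=-.002; d=.074
for i in range(7):
    r.move_straight(tgt(d,dy),q,speed=.01); r.hold(.15); f=rep(round(d*1e3,1),round(dy*1e3,2)); fy=-f[:3]@OUT
    if abs(fy)<.4 and abs(f[2]-.05)<.2: break
    if abs(fy)>=.3: dy+=float(np.clip(fy*.0004,-.0007,.0007))
    d+=float(np.clip((.05-f[2])*.012,-.006,.006))
print(d,dy)
shot("5",{"side":(200,170,160,130,5)})
E
```

```text
74.0 dy -2.0 t 22.84 Fx' 0.16 Fy' -2.94 Fz -1.38 T [-0.391 -0.129 -0.108] [0.5921 0.1188 0.197 ]
80.0 dy -2.7 t 23.89 Fx' 0.44 Fy' -0.21 Fz -0.48 T [-0.048 -0.087 -0.12 ] [0.592  0.1193 0.1911]
86.0 dy -2.7 t 24.95 Fx' 0.72 Fy' 1.40 Fz 0.13 T [ 0.264 -0.076 -0.104] [0.5918 0.12   0.1851]
85.1 dy -2.14 t 25.5 Fx' 1.07 Fy' -2.13 Fz -0.45 T [-0.306 -0.194 -0.084] [0.5918 0.12   0.1859]
91.1 dy -2.84 t 26.55 Fx' 0.80 Fy' 0.67 Fz 0.15 T [ 0.19  -0.109 -0.11 ] [0.5917 0.1207 0.18  ]
89.9 dy -2.57 t 27.12 Fx' 1.29 Fy' 0.41 Fz 0.61 T [ 0.096 -0.12  -0.102] [0.5917 0.1206 0.1812]
83.9 dy -2.41 t 28.18 Fx' 0.71 Fy' -0.74 Fz -0.42 T [-0.126 -0.167 -0.107] [0.5919 0.1198 0.1871]
0.08954000000000001 -0.0027013568400000004
```

View pics/side5.png

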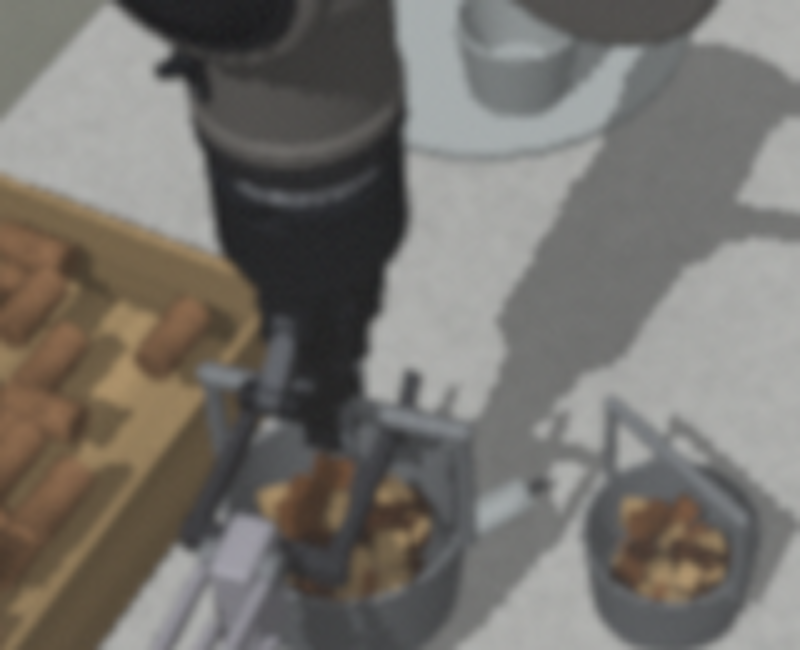

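```bash
python3 - <<'E'
from h import *
yaw=190.2; dy=-.0026; d=.0865; dx=.0004
for i in range(5):
    r.move_straight(tgt(d,dy)+EX*dx,Q(yaw),speed=.01); r.hold(.15); f=rep(round(d*1e3,1),round(dy*1e3,2)); fy=-f[:3]@OUT
    if abs(fy)<.5 and abs(f[2])<.25: break
    if abs(fy)>=.3: dy+=float(np.clip(fy*.00018,-.0004,.0004))
    d+=float(np.clip(-f[2]*.006,-.003,.003))
print(d,dy)
E
```

```text
86.5 dy -2.6 t 28.95 Fx' -1.73 Fy' -0.92 Fz -0.16 T [-0.098  0.216 -0.016] [0.592  0.1201 0.1844]
87.5 dy -2.77 t 29.5 Fx' -2.28 Fy' 0.91 Fz 0.27 T [ 0.085  0.393 -0.056] [0.592  0.1202 0.1835]
85.9 dy -2.6 t 30.11 Fx' -2.99 Fy' 0.87 Fz 0.15 T [ 0.066  0.455 -0.007] [0.5922 0.12   0.1851]
85.0 dy -2.45 t 30.66 Fx' -3.30 Fy' -0.52 Fz 0.21 T [-0.144  0.483 -0.014] [0.5922 0.1199 0.186 ]
83.7 dy -2.54 t 31.23 Fx' -3.24 Fy' -0.40 Fz -0.18 T [-0.16   0.507 -0.023] [0.5923 0.1198 0.1872]
0.083716 -0.002539838114
```

```bash
python3 - <<'E'
from h import *
yaw=190.2; dy=-.00255; d=.0855; dx=.0
for i in range(6):
    r.move_straight(tgt(d,dy)+EX*dx,Q(yaw),speed=.01); r.hold(.15); f=rep(round(d*1e3,1),round(dy*1e3,2)); fy=-f[:3]@OUT; fx=f[:3]@EX
    if abs(fy)<.6 and abs(f[2])<.3 and abs(fx)<.9: break
    dx+=float(np.clip(fx*.0001,-.0003,.0003))
    if abs(fy)>=.3: dy+=float(np.clip(fy*.00015,-.0003,.0003))
    d+=float(np.clip(-f[2]*.006,-.002,.002))
print(d,dy,dx)
E
```

```text
85.5 dy -2.55 t 31.87 Fx' -1.40 Fy' -0.47 Fz 0.27 T [-0.1    0.222 -0.031] [0.592  0.12   0.1856]
83.9 dy -2.62 t 32.48 Fx' 0.33 Fy' 0.18 Fz -0.17 T [ 0.049 -0.066 -0.046] [0.5919 0.1197 0.1872]
0.083886 -0.0026212304550000004 -0.00014033951
```

All the forces are near zero and the arm is standing still. Releasing in small steps.

```bash
python3 - <<'E'
from h import *
command_gripper(.012,20); rep("12",0)
command_gripper(.018); rep("18",0)
command_gripper(.034); r.hold(.3); rep("34",0); st()
shot("6",{"side":(200,170,160,130,5),"top":(220,160,160,130,5)})
E
```

```text
12 dy 0 t 32.85 Fx' -0.27 Fy' 0.07 Fz 0.01 T [ 0.007 -0.006  0.01 ] [0.5917 0.1196 0.1871]
18 dy 0 t 33.23 Fx' -0.05 Fy' -0.14 Fz 0.23 T [ 0.007 -0.021  0.018] [0.5917 0.1196 0.1871]
34 dy 0 t 33.98 Fx' 0.39 Fy' 0.12 Fz -0.22 T [ 0.011 -0.001  0.003] [0.5918 0.1196 0.1871]
 33.98 [0.5918 0.1196 0.1871] F [ 0.65 -0.1  -0.81] T [0.03 0.04 0.02] w 0.0339
```

View pics/side6.png

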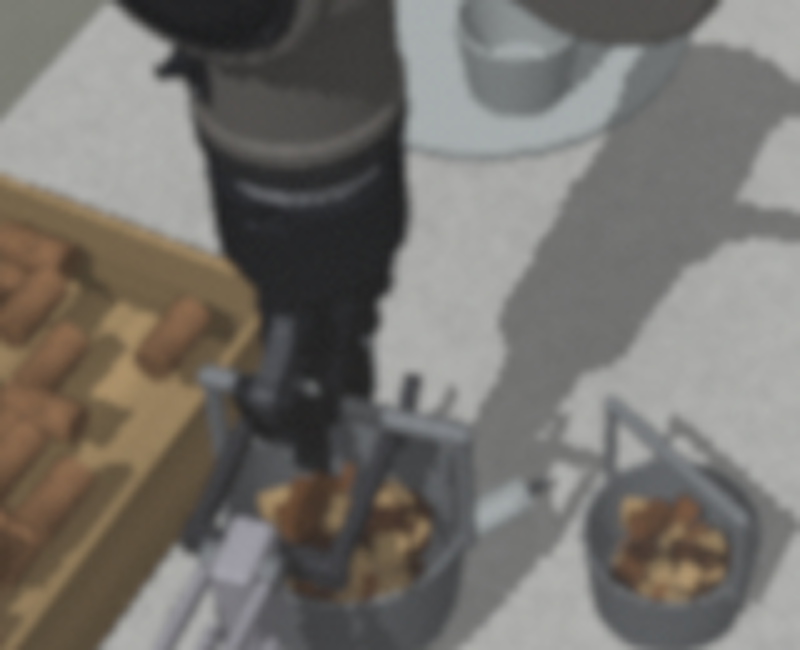

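It released without a visible shift and the forces are at zero. Retreating straight up.

```bash
python3 - <<'E'
from h import *
p=np.array(r.read_state()["eef_pos"])
print(r.move_straight(p+[0,0,.05],speed=.06,max_force=4)); st()
r.move_straight(p+[0,0,.20],speed=.15); st()
r.reach([.35,-.15,.45],Q(190)); st()
shot("7",{"side":(180,130,200,160,4),"top":(220,150,200,150,4)})
r.hold(.6)
shot("8",{"side":(0,0,640,480,1),"top":(0,0,640,480,1)})
for n in("side","top"):
    a=np.load(f"pics/{n}7.npz")["p"].astype(int);b=np.load(f"pics/{n}8.npz")["p"].astype(int);e=abs(a-b).max(2)
    y,x=(slice(170,300),slice(190,350)) if n=="side" else (slice(180,260),slice(240,370)); print(n,(e[y,x]>25).sum())
ex=EX[:2]; ey=-OUT[:2]
for n in("side","top"):
    d=np.load(f"pics/{n}8.npz")["d"];v,u=np.nonzero(d>0);X=back(n,u,v,d[v,u])
    L=np.c_[(X[:,:2]-SEAT[:2])@ex,(X[:,:2]-SEAT[:2])@ey,X[:,2]]*1e3
    m=(abs(L[:,0])<75)&(L[:,1]>-25)&(L[:,1]<15)&(L[:,2]>165)&(L[:,2]<200)
    for s in(-1,1):
        B=L[m&(L[:,0]*s>38)]
        print(n,"bar",s,len(B),np.percentile(B,[3,50,97],axis=0).round(1).tolist())
E
```

```text
False
 35.07 [0.5915 0.1196 0.2367] F [ 0.82  0.14 -0.27] T [0.04 0.01 0.03] w 0.0341
 36.22 [0.5915 0.1196 0.386 ] F [ 0.22  0.57 -1.06] T [-0.04  0.01  0.04] w 0.0339
 37.59 [ 0.3505 -0.1498  0.4498] F [-0.16  0.77  0.97] T [ 0.01  0.04 -0.04] w 0.0339
side 0
top 0
side bar -1 70 [[-62.4, -9.3, 167.4], [-53.5, -3.2, 182.2], [-39.6, 0.6, 186.2]]
side bar 1 51 [[38.4, -9.7, 168.2], [48.8, -4.0, 181.9], [55.6, -1.6, 185.5]]
top bar -1 35 [[-57.5, -10.2, 176.9], [-47.9, -5.8, 183.9], [-38.8, -1.4, 188.0]]
top bar 1 38 [[39.2, -11.6, 178.3], [50.1, -6.8, 183.8], [61.8, -2.0, 189.0]]
```

View pics/side7.png

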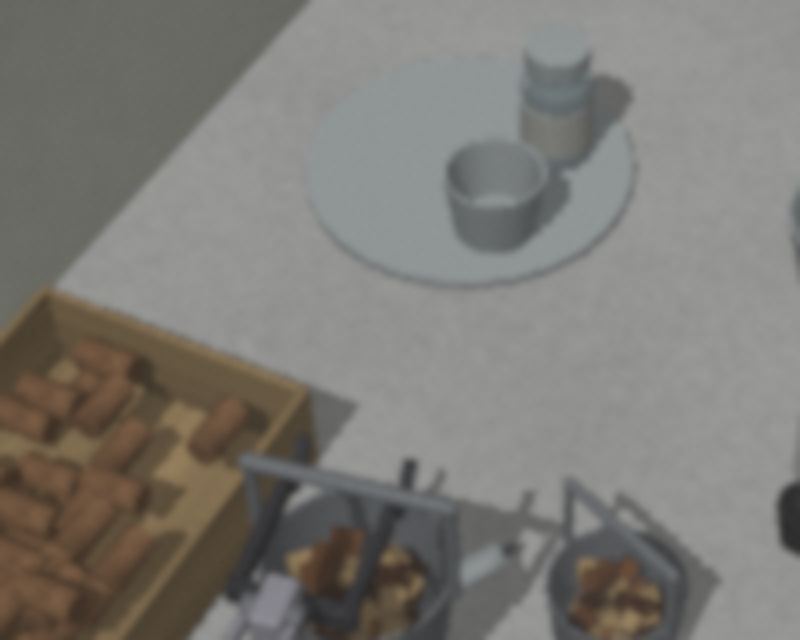

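View pics/top8.png

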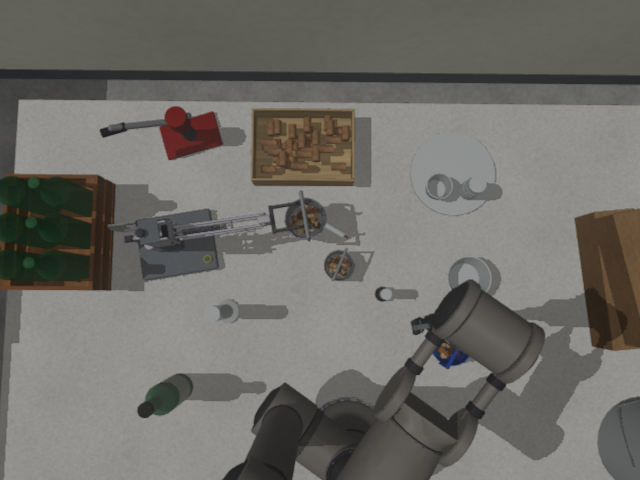

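View pics/side8.png

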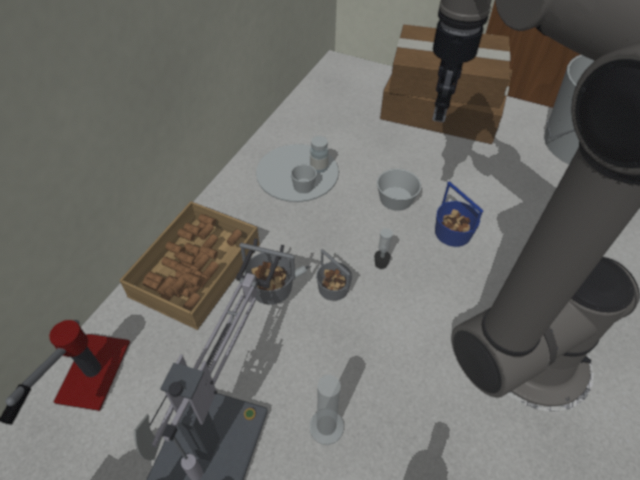

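The basket hangs level at side (270,275) and top (306,218). The two bar halves read the same height (182.2 and 181.9 mm), and no pixels changed over 0.65 s. The other objects are where they were, and the gripper is clear. Handing in.

```bash
python3 - <<'E'
from h import *
r.finish_job(); print("done")
E
```

```text
the job is handed in; nothing more can be done
done
```

The large steel basket is hanging on the scale fork with its bar in both V notches, and the job was handed in about 38.5 s into the 58 s allowed. I gripped it at mid-bar and it weighed about 6.8 N (0.69 kg). I let the arm sink at 2 cm/s or less, correcting the sideways position by force. I let go only once the tool load read about zero.

**Last checks:**
- **Level:** the two bar halves are within 0.3 mm of the same height.
- **Quiet:** no pixels changed around the basket over 0.65 s, and I saw no drop or spring back on release.
- **Sink:** the arm went down about 84 mm, against about 87 mm expected from the weight.
- **Bystanders:** by eye they are where they were in the first pictures, and the gripper is clear of everything.

**Less clean:**
- **Seating:** the bar first bore on the back faces of the notches, with up to about 4.7 N sideways until I shifted it roughly 2 mm outward.
- **Balancing:** finding the balance point took several up-and-down moves of a few millimetres, with up to about 3.3 N along the bar. All forces were below 0.4 N before I opened the gripper.

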